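# Raise the pail's handle and set the pail on the stand

## Robot

A 6-joint arm with a two-finger parallel gripper is mounted at the origin on the work surface. World frame = base frame: x ahead of the robot, y to its left, z up, the work surface at z = 0. Lengths are in m, angles in rad, forces in N, time in s.
With the tool pointing down it reaches from about 0.35 to 0.775 m from the base axis. Payload 7.3 kg.
Tool frame: the origin (TCP) lies midway between the tips of the shut fingers; the grasp point (between the pads) lies 19 mm behind it (robot.tcp_to_grasp is the distance from the TCP to the grasp point, in m); x points along the fingers, z is the direction in which the jaws open and shut, and the axes are right-handed (so a half turn about x gives the same grasp; the last joint's range is limited). The gripper opens to 92 mm and grips with 3 to 60 N. Pads are 19 mm wide; open, the fingers measure 130 mm over their backs; the gripper's body (75 mm by 190 mm) begins 47 mm behind the grasp point.
Start: joints at [-1.248, 0.342, 1.524, -0, 1.275, -0.146], TCP at [0.237, -0.468, 0.227] pointing down, gripper open.
Joint ranges: [-2.53, 2.53], [-0.77, 2.02], [0.04, 2.7], [-1, 4.14], [0.28, 2.66], [-3.11, 3.11]. Speed limits (rad/s): [2.57, 2.57, 3.14, 3.14, 3.14, 3.14].

## Interface

Orientations are given as [roll, pitch, yaw] about the fixed x, y, z axes, in that order (R = Rz(yaw) Ry(pitch) Rx(roll)).
In Python, from cell import robot gives the robot as it stands.
- The arm moves only by the tool move_arm, never from a script. Its argument "deltas" is a list of rows, each an object with "dp": the shift along the tool's x, y, z in m, a list of three; "turn": the turn, a rotation vector about the tool's x, y, z in degrees, a list of three. A call has 1 to 10 rows; each row is the pose to reach, as a shift and turn from the pose commanded when the call began, along the tool's axes at that moment; what a row does not reach only later rows make up. A row lasts 1/10 s, in which the tool goes at most 50 mm and 8.59 degrees, less where a joint would pass 70% of its speed; a pose out of reach is approached as far as the arm can. A call with a gripper value outside its range is refused whole. "hand" is the finger opening in m, from 0 to 0.0918, set as the call begins (left out, the last holds). The fingers move at their own pace and stop on an object; "squeeze" is the grip in N (left out, the last holds). Time passes only in rows, so rows that repeat a pose let the fingers close. It gives the time, the measured TCP pose, the force and the opening at its end, in the units of the state.
- robot.observe(): the state, without advancing time (a new reading comes with each control period).
- robot.read_camera(name): name is "scene" or "side" or "wrist"; returns (picture, depth): 480x640x3 uint8, red, green, blue; 480x640 float32, m along the optical axis (not along the pixel's ray), 0 where there is no reading.
- robot.camera_info(name): a dict with "fx", "fy", "cx", "cy" (pixels), "R" (3x3) and "t" (3): a world point X has camera coordinates R X + t. Camera axes: x right, y down, z forward; pixel columns grow to the right and rows downward; lengths in m; the calibration is good to about 2 mm. A picture is of the moment at which its call begins: read the wrist's pose just before it. camera_info takes no time and is no camera call; for the wrist camera it gives the pose at the moment of the call.
- robot.hand_in(): hands the job in, once; it reports no verdict.
The state is a dict: "time": time; "qpos": joint angles; "qvel": joint speeds; "joint_efforts": joint torques, N m; "tool_pos": TCP position; "tool_rot": TCP orientation; "contact_force": force on the tool from outside, world axes, zero at the start; "torque": the same for the moment, N m; "opening": finger opening in m.
Only numpy, scipy, OpenCV 4.12 (cv2) and the standard library are available. Lean on these libraries where they do the work, as an engineer would, in place of code of your own. Each camera call takes 0.05 s, during which the arm holds its last target.

## Task

I am about to pull old nails from a heel and need the yellow pail: swing its folded-down wire handle upright while the pail stands on the bench, then lift the pail by that handle, keeping it upright, carry it over and set it down, without dropping it, in the middle of the low round green stand, and let go. Leave the blue pail where it is.

Things in the scene. Friction and masses are not known exactly. Their poses are not given: they have to be found in the camera images.
- pail: low yellow round steel pail, empty, 0.5 kg, loose on the bench; 96 mm across the foot, 104 at the rim, 64 tall. Origin: centre of its underside, z up. Its bail (4.4 mm wire U, 125 mm wide) turns about the pail's y axis on ears 58 mm above the underside; it starts folded to the pail's own -x side, 0 to 0.25 rad above level, swings over upright to level at +x; friction holds it where left
- pail_grip (a point): centre of the grip of the yellow pail's bail: a pale wooden roller, 14 mm in diameter, 60 long, along the pail's y axis, free to turn on the wire. It moves with the bail, 105 mm from the hinge axis: straight out from it when folded level (46 mm clear of the rim), 163 mm straight above the pail's underside when upright
- stand_top (a point): centre of the flat top of the low round green-painted wooden stand, 160 mm in diameter and 30 mm high, fixed to the bench; z up
- blue_pail: a second pail of the same shape and size but blue, handle also folded down (0 to 0.25 rad above level) to its own -x side, highest point under 95 mm; a bystander to leave alone. Origin: centre of its underside, z up

How it is judged:
By the outcome, as a careful person would: the job done as asked, in the order asked, and still so for the second after the job is handed in, with the robot touching nothing.
It also fails if it takes over 58 s, if anything falls off the work surface, if the arm or the gripper's body presses on something with over 40 N, if the wrist force passes 120 N, or if a joint passes its speed limit or range.

## Working session

There is one attempt and no reset: what is moved stays moved. The work goes in short steps, Python scripts to look and compute and a tool call to move; the robot and the scene stay as the last step left them, time stands still between calls to the robot, and variables do not carry over. Pictures are saved under pics/ and viewed, and the job is handed in when it is done.

Besides the shell and the picture viewer there is one more tool, called after "Call:" as name(argument=value, ...) on one line, values as JSON. move_arm: Moves the arm, as the interface text tells. Its arguments: {"type":"object","properties":{"deltas":{"type":"array"},"hand":{"type":"number"},"squeeze":{"type":"number"}},"required":["deltas"]}

```bash
ls; mkdir -p pics
python3 - <<'E'
from cell import robot
import cv2,numpy as np
print(robot.observe())
for n in ["scene","side"]:
    p,d=robot.read_camera(n); cv2.imwrite(f"pics/{n}0.png",p[:,:,::-1]); np.savez(f"pics/{n}0.npz",p=p,d=d); print(robot.camera_info(n))
E
```

```text
pics
{'time': 0.0, 'qpos': array([-1.24796820e+00,  3.42714832e-01,  1.52499917e+00, -6.01720330e-06,
        1.27538202e+00, -1.45957088e-01]), 'qvel': array([-0.00099915,  0.00047744,  0.0013036 ,  0.0005958 ,  0.00039135,
        0.00135871]), 'joint_efforts': array([ 1.82439664e-03, -4.31234944e+01, -2.44215310e+01,  7.18552410e-02,
        5.58847818e-02, -1.23824066e-04]), 'tool_pos': array([ 0.23710839, -0.46796452,  0.22605528]), 'tool_rot': array([2.99946287, 1.56929294, 1.89745351]), 'contact_force': array([ 0.0561549 ,  0.32972671, -0.42288377]), 'torque': array([-0.01238489, -0.01918237,  0.00895147]), 'opening': 0.09164476136229263}
{'fx': 447.2656163513598, 'fy': 447.2656163513598, 'cx': 316.28566723851867, 'cy': 242.1678170353949, 'R': array([[ 0.83412953,  0.55156727,  0.00121852],
       [ 0.35273722, -0.5317399 , -0.76995398],
       [-0.42403348,  0.64267117, -0.63809826]]), 't': array([-0.42509225, -0.15352587,  1.01932983])}
{'fx': 603.3273905876322, 'fy': 603.3273905876322, 'cx': 328.7688586074123, 'cy': 237.36655985649887, 'R': array([[-0.82499078, -0.56477079,  0.02059555],
       [-0.30081636,  0.40798352, -0.86200868],
       [ 0.47843468, -0.71734469, -0.50647493]]), 't': array([0.41222896, 0.21124134, 0.7486363 ])}
```

View pics/scene0.png

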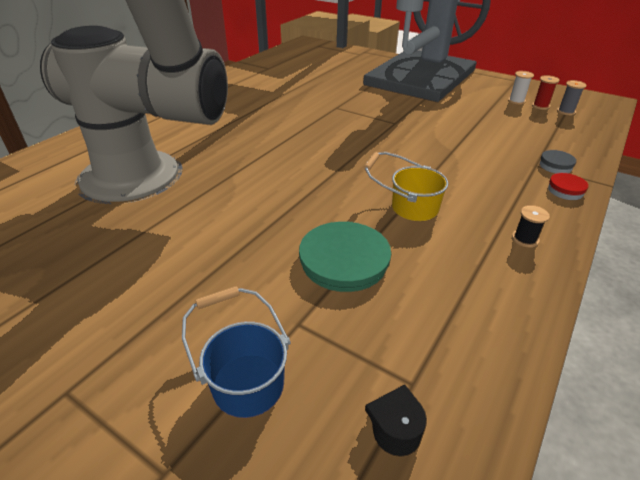

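View pics/side0.png

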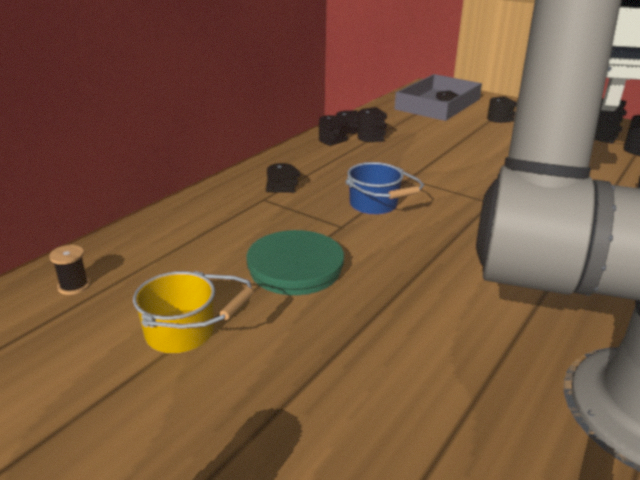

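The scene view has the yellow pail at about (418,192) with its grip at (373,160), the stand top at (345,252) and the blue pail at (246,365). The side view has the yellow pail at (177,310), its grip at (236,303) and the stand at (296,260). Next I measure them.

```bash
cat > h.py <<'E'
import numpy as np,cv2
def pts(d,m,I):
    v,u=np.nonzero(m&(d>0)); z=d[v,u]
    c=np.stack([(u-I['cx'])/I['fx']*z,(v-I['cy'])/I['fy']*z,z],1)
    return (c-I['t'])@I['R']
def ray(uv,z,I):
    r=np.array([(uv[0]-I['cx'])/I['fx'],(uv[1]-I['cy'])/I['fy'],1])@I['R']; o=-I['t']@I['R']
    return o+r*(z-o[2])/r[2]
def circ(P):
    A=np.c_[2*P[:,:2],np.ones(len(P))]; s=np.linalg.lstsq(A,(P[:,:2]**2).sum(1),rcond=None)[0]
    return s[:2],np.sqrt(s[2]+s[0]**2+s[1]**2)
def masks(p):
    h=cv2.cvtColor(p,cv2.COLOR_RGB2HSV); H,S,V=[h[...,i].astype(int) for i in range(3)]
    return dict(yellow=(H>=20)&(H<=32)&(S>215)&(V>70),green=(H>65)&(H<95)&(S>100),blue=(H>100)&(H<125)&(S>150))
E
python3 - <<'E'
from cell import robot
from h import *
for n,box in [("scene",(362,150,382,172)),("side",(218,286,256,322))]:
    f=np.load(f"pics/{n}0.npz");p,d=f['p'],f['d'];I=robot.camera_info(n);M=masks(p)
    for k,m in M.items():
        m=cv2.morphologyEx(m.astype(np.uint8),cv2.MORPH_OPEN,np.ones((3,3)))
        nn,l,s,c=cv2.connectedComponentsWithStats(m); i=1+np.argmax(s[1:,4]); P=pts(d,l==i,I)
        print(n,k,s[i],c[i],P.min(0).round(3),P.max(0).round(3),np.percentile(P[:,2],[2,50,98]).round(3))
        if k=='green':
            T=l==i; 
            Q=P[(P[:,2]>.024)]; q=cv2.convexHull((Q[:,:2]*1000).astype(np.float32))[:,0]/1000; print(' stand',circ(q))
            cc=max(cv2.findContours(T.astype(np.uint8),0,1)[0],key=len)
        else:
            Q=P[P[:,2]>.052]; 
            q=cv2.convexHull((P[:,:2]*1000).astype(np.float32))[:,0]/1000; print(' pail',circ(q), len(Q))
    # grip
    h=cv2.cvtColor(p,cv2.COLOR_RGB2HSV); x0,y0,x1,y1=box
    P=pts(d,np.pad(np.ones((y1-y0,x1-x0),bool),((y0,480-y1),(x0,640-x1))),I)
    G=P[(P[:,2]>.045)&(P[:,2]<.12)]; c=G.mean(0); w=np.linalg.svd(G-c)[2][0]; t=(G-c)@w
    print(' grip',len(G),c.round(4),w.round(3),(c+w*(t.max()+t.min())/2).round(4),np.ptp(t), np.sort(G[:,2])[-5:])
E
```

```text
scene yellow [393 194  49  26 927] [416.75404531 206.9579288 ] [0.554 0.189 0.001] [0.645 0.237 0.062] [0.004 0.029 0.058]
 pail (array([0.59623213, 0.23588771]), np.float64(0.047880244290981026)) 68
scene green [ 300  222   90   69 4962] [344.32849657 255.67875857] [ 0.479 -0.065  0.003] [0.638 0.095 0.034] [0.008 0.03  0.032]
 stand (array([0.55804493, 0.01464189]), np.float64(0.07901023314314795))
scene blue [ 203  325   80   65 4022] [242.62182994 357.12705122] [ 0.526 -0.316  0.002] [ 0.618 -0.218  0.067] [0.003 0.018 0.064]
 pail (array([ 0.57557648, -0.26703177]), np.float64(0.04930084979230301)) 652
 grip 144 [0.4972 0.2181 0.0875] [ 0.13  -0.991 -0.026] [0.4962 0.2259 0.0877] 0.0825868756285202 [0.09148937 0.09153992 0.09171303 0.09183313 0.09201563]
side yellow [ 144  275   66   39 1870] [177.60802139 293.50588235] [0.566 0.192 0.001] [0.643 0.261 0.063] [0.004 0.035 0.061]
 pail (array([0.5957439, 0.238233 ]), np.float64(0.046602203202741)) 348
side green [ 255  232   87   62 2529] [300.28667457 262.60893634] [ 0.477 -0.054  0.003] [0.606 0.099 0.032] [0.013 0.029 0.031]
 stand (array([0.55083284, 0.0220213 ]), np.float64(0.07513206265000247))
side blue [360 166  35  17 505] [376.61980198 173.88910891] [ 0.555 -0.319  0.023] [ 0.622 -0.284  0.061] [0.025 0.044 0.059]
 pail (array([ 0.58170145, -0.28325479]), np.float64(0.037581630792546825)) 115
 grip 443 [0.4886 0.2306 0.0859] [-0.14   0.99  -0.029] [0.4894 0.225  0.086 ] 0.07870924994739162 [0.09009997 0.09019985 0.09043527 0.09055503 0.09057235]
```

Run:
```python
import cv2
for n,(x0,y0,x1,y1) in dict(scene=(355,140,455,225),side=(125,260,265,360)).items():
    p=cv2.imread(f"pics/{n}0.png")[y0:y1,x0:x1]; cv2.imwrite(f"pics/{n}0z.png",cv2.resize(p,None,fx=5.6,fy=5.6,interpolation=2))
```

```text
(no output)
```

View pics/side0z.png

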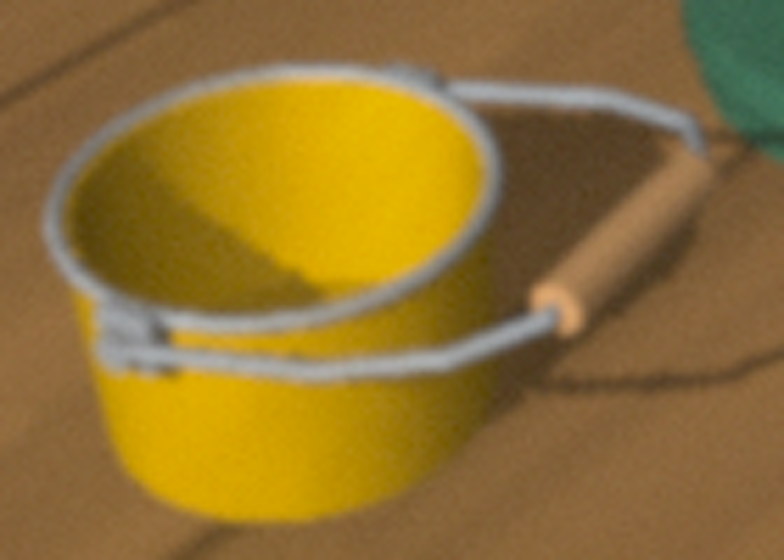

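View pics/scene0z.png

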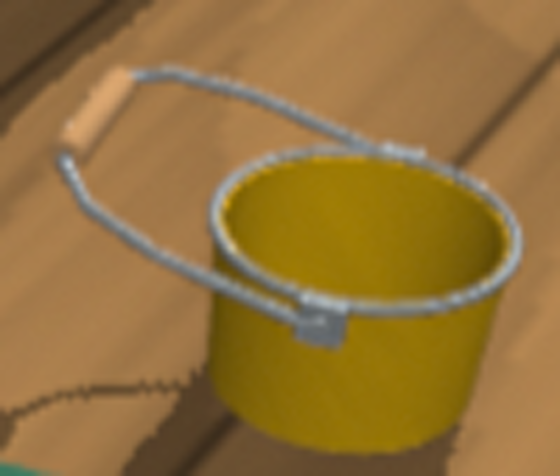

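Run:
```python
from cell import robot
from h import *
I1,I2=robot.camera_info("scene"),robot.camera_info("side")
def tri(a,b):
    P=[np.array(I['fx']*0+np.array([[I['fx'],0,I['cx']],[0,I['fy'],I['cy']],[0,0,1]])@np.c_[I['R'],I['t']]) for I in(I1,I2)]
    X=cv2.triangulatePoints(P[0],P[1],np.array(a,float),np.array(b,float))[:,0];X=X[:3]/X[3]
    r=[]
    for Q,u in zip(P,(a,b)):
        y=Q@np.r_[X,1]; r.append((y[:2]/y[2]-u).round(1))
    return X.round(4),r
for k,a,b in [("rim",(420.5,181.6),(173.6,295.2)),("grip",(372.3,159.3),(237.2,302.5)),("stand",(345.5,251.5),(295.5,258.5))]:
    print(k,tri(a,b),ray(a,dict(rim=.064,grip=.087,stand=.03)[k],I1),ray(b,dict(rim=.064,grip=.087,stand=.03)[k],I2))
# rim circle from depth, both views; grip by nearest pts
R=[]
for n,I,b in(("scene",I1,(385,160,455,225)),("side",I2,(130,265,222,350))):
    f=np.load(f"pics/{n}0.npz");m=np.zeros((480,640),bool);m[b[1]:b[3],b[0]:b[2]]=1
    P=pts(f['d'],m,I);P=P[(P[:,2]>.060)&(P[:,2]<.068)];
    c=np.array([.597,.238])
    for _ in range(5):
        r=np.hypot(*(P[:,:2]-c).T); Q=P[(abs(r-.0515)<.006)]; c,rr=circ(Q)
    print(n,len(Q),c,rr);
    # ears: points at radius .055-.068
    f2=pts(f['d'],m,I); r=np.hypot(*(f2[:,:2]-c).T); E=f2[(r>.057)&(r<.068)&(f2[:,2]>.05)&(f2[:,2]<.068)]; print(np.c_[E,np.degrees(np.arctan2(E[:,1]-c[1],E[:,0]-c[0]))][::max(1,len(E)//10)].round(3))
# stand edges via ray on z=.03 
for n,I in(("scene",I1),("side",I2)):
    f=np.load(f"pics/{n}0.npz");P=pts(f['d'],masks(f['p'])['green'],I);P=P[(P[:,2]>.026)&(P[:,1]<.12)]
    print(n,'stand z med',np.median(P[:,2]),'bounds',np.percentile(P,[.5,99.5],axis=0).round(4), cv2.minEnclosingCircle(((P[:,:2]-[.55,0])*1000).astype(np.float32)))
```

```text
rim (array([0.5946, 0.2424, 0.0605]), [array([-0.7,  0.2]), array([-0.6, -0.2])]) [0.59721983 0.23851618 0.064     ] [0.58962546 0.24539789 0.064     ]
grip (array([0.4908, 0.2278, 0.0848]), [array([-1.5,  0.3]), array([-1.3, -0.3])]) [0.49455039 0.22694567 0.087     ] [0.48688669 0.22954768 0.087     ]
stand (array([0.5551, 0.019 , 0.0203]), [array([-1.5,  0.1]), array([-0.9, -0.1])]) [0.5625791  0.01087154 0.03      ] [0.54449072 0.03053883 0.03      ]
scene 419 [0.59487355 0.23890122] 0.051800425376969175
[[ 5.55000e-01  2.91000e-01  6.70000e-02  1.27194e+02]
 [ 5.63000e-01  2.94000e-01  6.40000e-02  1.19744e+02]
 [ 5.73000e-01  2.99000e-01  6.20000e-02  1.10329e+02]
 [ 5.69000e-01  1.78000e-01  6.70000e-02 -1.13257e+02]
 [ 5.82000e-01  1.77000e-01  6.60000e-02 -1.01779e+02]
 [ 5.87000e-01  1.75000e-01  6.40000e-02 -9.68020e+01]
 [ 5.94000e-01  1.80000e-01  6.10000e-02 -9.12590e+01]
 [ 6.02000e-01  1.79000e-01  6.30000e-02 -8.33250e+01]
 [ 6.04000e-01  1.78000e-01  6.20000e-02 -8.10720e+01]
 [ 6.01000e-01  1.79000e-01  5.60000e-02 -8.42370e+01]
 [ 6.06000e-01  1.81000e-01  5.40000
[... 303 characters left out ...]
e-01  3.01000e-01  6.30000e-02  1.00019e+02]
 [ 5.76000e-01  3.01000e-01  6.10000e-02  1.04564e+02]
 [ 5.65000e-01  3.00000e-01  6.40000e-02  1.14753e+02]
 [ 5.70000e-01  3.01000e-01  6.10000e-02  1.10226e+02]
 [ 5.86000e-01  3.03000e-01  5.30000e-02  9.48150e+01]
 [ 5.59000e-01  3.01000e-01  6.40000e-02  1.19591e+02]
 [ 5.58000e-01  3.00000e-01  6.30000e-02  1.20542e+02]]
scene stand z med 0.030305289842172265 bounds [[ 0.4836 -0.0622  0.0265]
 [ 0.6351  0.0898  0.0326]] ((8.099098205566406, 15.345303535461426), 80.2491455078125)
side stand z med 0.028813905757968307 bounds [[ 0.4776 -0.0529  0.0263]
 [ 0.6238  0.0966  0.0313]] ((-150.90487670898438, -175.96133422851562), 327.3155822753906)
```

```bash
cat >> h.py <<'E'
from scipy.spatial.transform import Rotation as Ro
def cur(o): return np.array(o['tool_pos']),Ro.from_euler('xyz',o['tool_rot'])
def tgt(yaw): # x down, z along heading yaw
    z=np.array([np.cos(yaw),np.sin(yaw),0]);x=np.array([0,0,-1.]);return Ro.from_matrix(np.c_[x,np.cross(z,x),z])
def delta(o,p,R):
    p0,R0=cur(o); return (R0.inv().apply(np.array(p)-p0)).round(4),np.degrees((R0.inv()*R).as_rotvec()).round(2)
E
python3 - <<'E'
from cell import robot
from h import *
o=robot.observe();p,R=cur(o);print(R.as_matrix().round(3))
for y in(.13,.13+np.pi): print(y,delta(o,[.43,-.1,.23],tgt(y)),delta(o,[.44,.2,.23],tgt(y)))
I=robot.camera_info('wrist');print(I['R'].round(3),(-I['t']@I['R']).round(3)-p)
E
```

```text
[[-0.     0.892  0.452]
 [ 0.001  0.452 -0.892]
 [-1.     0.    -0.001]]
0.13 (array([-0.0035,  0.3383, -0.2412]), array([-7.059e+01, -6.000e-02, -6.000e-02])) (array([-0.0031,  0.4828, -0.5043]), array([-7.059e+01, -6.000e-02, -6.000e-02]))
3.271592653589793 (array([-0.0035,  0.3383, -0.2412]), array([ 1.0941e+02, -6.0000e-02,  6.0000e-02])) (array([-0.0031,  0.4828, -0.5043]), array([ 1.0941e+02, -6.0000e-02,  6.0000e-02]))
[[ 0.452 -0.892 -0.002]
 [-0.858 -0.435  0.273]
 [-0.244 -0.122 -0.962]] [0.06588204 0.0320209  0.1578776 ]
```

Call:
move_arm(deltas=[{"dp": [0, 0.338, -0.241], "turn": [-70.6, 0, 0]}, {"dp": [0, 0.338, -0.241], "turn": [-70.6, 0, 0]}, {"dp": [0, 0.338, -0.241], "turn": [-70.6, 0, 0]}, {"dp": [0, 0.338, -0.241], "turn": [-70.6, 0, 0]}, {"dp": [0, 0.338, -0.241], "turn": [-70.6, 0, 0]}, {"dp": [0, 0.338, -0.241], "turn": [-70.6, 0, 0]}, {"dp": [0, 0.338, -0.241], "turn": [-70.6, 0, 0]}, {"dp": [0, 0.338, -0.241], "turn": [-70.6, 0, 0]}, {"dp": [0, 0.483, -0.504], "turn": [-70.6, 0, 0]}, {"dp": [0, 0.483, -0.504], "turn": [-70.6, 0, 0]}], hand=0.05)

```text
time: 1.1
tool_pos: [0.4284, -0.0122, 0.2264]
tool_rot: [2.809, 1.57, 2.941]
contact_force: [1.1, -0.0, 0.2]
opening: 0.0502
```

Run:
```python
from cell import robot
from h import *
o=robot.observe();print(o['time'],o['tool_pos'],o['qpos'].round(2));print(delta(o,[.46,.215,.23],tgt(.13)))
```

```text
1.1 [ 0.42840626 -0.01217452  0.22637103] [-0.21  0.17  1.77 -0.    1.21 -0.34]
(array([-0.0036,  0.2211,  0.0611]), array([ 0.07, -0.03, -0.01]))
```

Call:
move_arm(deltas=[{"dp": [-0.01, 0.2, 0.06], "turn": [0, 0, 0]}, {"dp": [-0.01, 0.2, 0.06], "turn": [0, 0, 0]}, {"dp": [-0.01, 0.2, 0.06], "turn": [0, 0, 0]}, {"dp": [-0.01, 0.2, 0.06], "turn": [0, 0, 0]}, {"dp": [-0.01, 0.2, 0.06], "turn": [0, 0, 0]}, {"dp": [-0.01, 0.2, 0.06], "turn": [0, 0, 0]}, {"dp": [-0.01, 0.2, 0.06], "turn": [0, 0, 0]}])

```text
time: 1.8
tool_pos: [0.4616, 0.1909, 0.2362]
tool_rot: [-2.531, 1.569, -2.401]
contact_force: [-0.3, 0.3, -0.0]
opening: 0.0498
```

Run:
```python
from cell import robot
from h import *
o=robot.observe();I=robot.camera_info('wrist');p,d=robot.read_camera('wrist');cv2.imwrite('pics/w1.png',p[:,:,::-1]);np.savez('pics/w1.npz',p=p,d=d,**I);print(o['tool_pos'])
```

```text
[0.46159333 0.19094893 0.2362307 ]
```

View pics/w1.png

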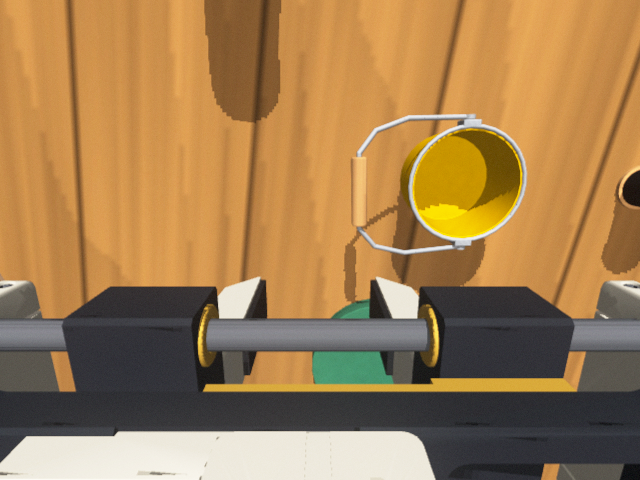

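Wrist view: grip from (359,157) to (359,226), rim centre about (468,182), ears at (471,119) and (462,243).

Run:
```python
from h import *
I=np.load('pics/w1.npz');p,d=I['p'],I['d']
m=np.zeros((480,640),bool);m[115:250,400:530]=1
P=pts(d,m,I);P=P[(P[:,2]>.060)&(P[:,2]<.068)];c=np.array([.593,.241])
for _ in range(6):
    r=np.hypot(*(P[:,:2]-c).T);Q=P[abs(r-.0515)<.006];c,rr=circ(Q)
print('rim',len(Q),c,rr)
m[:]=0;m[157:227,352:367]=1;G=pts(d,m,I);G=G[G[:,2]>.05];print('grip',len(G),np.median(G,0),G[:,2].max(),np.percentile(G,[1,99],axis=0).round(4))
g=G.mean(0);w=np.linalg.svd(G-g)[2][0];print(w)
for u in[(359,157),(359,192),(359,226)]:print(ray(u,.086,I).round(4))
e=[ray(u,.062,I) for u in((471,119),(462,243))];print('ears',e,np.degrees(np.arctan2(*(e[0]-e[1])[[0,1]])))
```

```text
rim 2588 [0.59222461 0.24162135] 0.05153791941315225
grip 1026 [0.49224076 0.22585416 0.08861147] 0.09143227847772532 [[0.4832 0.1959 0.0845]
 [0.5022 0.2535 0.0908]]
[ 0.1622261  -0.98674742 -0.00349569]
[0.488  0.2537 0.086 ]
[0.4928 0.2245 0.086 ]
[0.4976 0.1946 0.086 ]
ears [array([0.58370799, 0.29814271, 0.062     ]), array([0.60318208, 0.18552494, 0.062     ])] -9.810680804339041
```

Run:
```python
from cell import robot
from h import *
o=robot.observe();print(o['tool_pos']);print(delta(o,[.4925,.2249,.13],tgt(.166)))
```

```text
[0.46174022 0.19054792 0.23641136]
(array([0.1064, 0.0302, 0.035 ]), array([-2.12, -0.05,  0.04]))
```

Call:
move_arm(deltas=[{"dp": [0.03, 0.03, 0.035], "turn": [-2.1, 0, 0]}, {"dp": [0.06, 0.03, 0.035], "turn": [-2.1, 0, 0]}, {"dp": [0.09, 0.03, 0.035], "turn": [-2.1, 0, 0]}, {"dp": [0.106, 0.03, 0.035], "turn": [-2.1, 0, 0]}, {"dp": [0.106, 0.03, 0.035], "turn": [-2.1, 0, 0]}, {"dp": [0.106, 0.03, 0.035], "turn": [-2.1, 0, 0]}, {"dp": [0.106, 0.03, 0.035], "turn": [-2.1, 0, 0]}], hand=0.04)

```text
time: 2.55
tool_pos: [0.4938, 0.2256, 0.1322]
tool_rot: [0.059, 1.568, 0.224]
contact_force: [0.1, 0.1, 1.0]
opening: 0.0402
```

Run:
```python
from cell import robot
from h import *
o=robot.observe();print(o['tool_pos']);print(delta(o,[.4925,.2249,.067],tgt(.166)))
I=robot.camera_info('wrist');p,d=robot.read_camera('wrist');cv2.imwrite('pics/w2.png',p[:,:,::-1])
```

```text
[0.49376438 0.22562018 0.13216732]
(array([ 0.0652, -0.0005, -0.0015]), array([-0.02,  0.15, -0.01]))
```

View pics/w2.png

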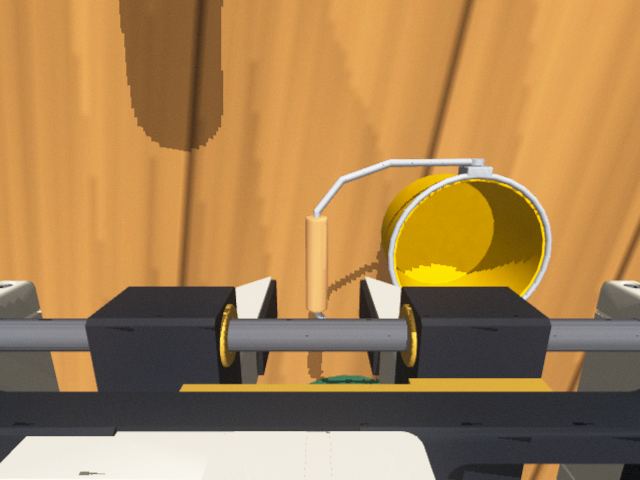

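The grip lies at column 317, midway between the finger pads at 275 and 363. I descend and close on it.

Call:
move_arm(deltas=[{"dp": [0.02, 0, -0.001], "turn": [0, 0, 0]}, {"dp": [0.04, 0, -0.001], "turn": [0, 0, 0]}, {"dp": [0.055, 0, -0.001], "turn": [0, 0, 0]}, {"dp": [0.065, 0, -0.001], "turn": [0, 0, 0]}, {"dp": [0.065, 0, -0.001], "turn": [0, 0, 0]}, {"dp": [0.065, 0, -0.001], "turn": [0, 0, 0]}, {"dp": [0.065, 0, -0.001], "turn": [0, 0, 0]}])

```text
time: 3.3
tool_pos: [0.4925, 0.2262, 0.0667]
tool_rot: [0.08, 1.569, 0.246]
contact_force: [0.9, 0.2, -0.8]
opening: 0.04
```

Call:
move_arm(deltas=[{"dp": [0, 0, 0], "turn": [0, 0, 0]}, {"dp": [0, 0, 0], "turn": [0, 0, 0]}, {"dp": [0, 0, 0], "turn": [0, 0, 0]}, {"dp": [0, 0, 0], "turn": [0, 0, 0]}, {"dp": [0, 0, 0], "turn": [0, 0, 0]}], hand=0.0, squeeze=20)

```text
time: 3.8
tool_pos: [0.492, 0.226, 0.0658]
tool_rot: [-0.145, 1.57, 0.022]
contact_force: [0.6, 0.1, -1.0]
opening: 0.0132
```

Run:
```python
from cell import robot
from h import *
o=robot.observe();p,R=cur(o);g=p+R.apply([-.019,0,0]);print(o['opening'],p,'grasp',g,o['contact_force'])
# arc rows: center c hinge, start angle from geometry
yaw=.166; ex=np.array([np.cos(yaw),np.sin(yaw),0])
c=np.array([.5922,.2416,.058]); print('radial',(g-c)@ex,(g-c)[2])
pv,dv=robot.read_camera('side');cv2.imwrite('pics/s2.png',pv[200:420,60:420,::-1])
```

```text
0.013237343949848813 [0.49198972 0.226029   0.06576995] grasp [0.49198093 0.22602881 0.08476995] [ 0.63881388  0.08829571 -0.95608797]
radial -0.10141438407806218 0.02676994825345052
```

View pics/s2.png

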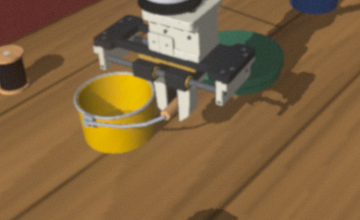

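Gripped: the opening is 13.2 mm on the 14 mm roller, and the grasp sits 0.105 m from the hinge as it should. I swing the first half of the arc.

Call:
move_arm(deltas=[{"dp": [-0.007, 0, 0.002], "turn": [0, 0, 0]}, {"dp": [-0.0139, 0, 0.0046], "turn": [0, 0, 0]}, {"dp": [-0.0206, 0, 0.0077], "turn": [0, 0, 0]}, {"dp": [-0.027, 0, 0.0112], "turn": [0, 0, 0]}, {"dp": [-0.0332, 0, 0.0152], "turn": [0, 0, 0]}, {"dp": [-0.0391, 0, 0.0196], "turn": [0, 0, 0]}, {"dp": [-0.0446, 0, 0.0244], "turn": [0, 0, 0]}, {"dp": [-0.0498, 0, 0.0296], "turn": [0, 0, 0]}, {"dp": [-0.0547, 0, 0.0351], "turn": [0, 0, 0]}, {"dp": [-0.0591, 0, 0.041], "turn": [0, 0, 0]}])

```text
time: 4.85
tool_pos: [0.5326, 0.2329, 0.1257]
tool_rot: [-1.149, 1.571, -0.982]
contact_force: [-4.5, -1.2, 5.7]
opening: 0.0131
```

```bash
cat > chk.py <<'E'
from cell import robot
from h import *
import sys
o=robot.observe();p,R=cur(o);print(o['time'],p,o['opening'],o['contact_force'].round(2),o['torque'].round(2))
im=[]
for n in('scene','side'):
    I=robot.camera_info(n);pv,d=robot.read_camera(n);np.savez(f'pics/{n}_{sys.argv[1]}.npz',p=pv,d=d)
    P=pts(d,np.ones((480,640),bool),I)
    u0=p[None]@I['R'].T+I['t'];uu=(u0[0,:2]/u0[0,2]*[I['fx'],I['fy']]+[I['cx'],I['cy']]).astype(int)
    x=np.clip(uu[0]-100,0,440);y=np.clip(uu[1]-100,0,280);im.append(pv[y:y+200,x:x+200,::-1])
    for c0 in ([[float(a) for a in sys.argv[2].split(',')]] if len(sys.argv)>2 else []):
        zr=float(sys.argv[3]);c=np.array(c0);Q=P[(abs(P[:,2]-zr)<.005)]
        for _ in range(8):
            r=np.hypot(*(Q[:,:2]-c).T);q=Q[abs(r-.0515)<.006]
            if len(q)<20:break
            c,rr=circ(q)
        print(n,'rim',len(q),c.round(4),rr.round(4))
cv2.imwrite(f'pics/{sys.argv[1]}.png',cv2.resize(np.hstack(im),None,fx=2,fy=2))
E
python3 chk.py c1 .592,.2416 .064
```

```text
4.85 [0.53256056 0.23289726 0.12572108] 0.013147682109953854 [-4.53 -1.18  5.71] [-0.29  0.72 -0.03]
scene rim 447 [0.5943 0.239 ] 0.0518
side rim 860 [0.5907 0.2437] 0.0518
```

View pics/c1.png

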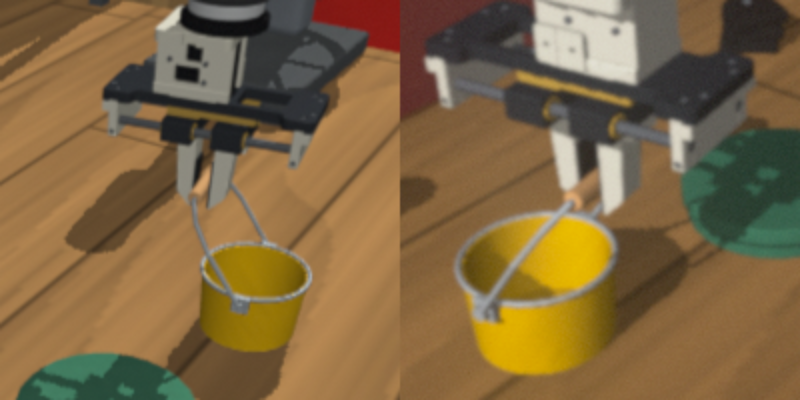

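The pail has not shifted and stays level, and the bail is following. There is slight inward compression of about 7 N, so I finish the arc with about 1 mm more radius.

Call:
move_arm(deltas=[{"dp": [-0.004, 0, 0.0052], "turn": [0, 0, 0]}, {"dp": [-0.0076, 0, 0.0104], "turn": [0, 0, 0]}, {"dp": [-0.0104, 0, 0.0161], "turn": [0, 0, 0]}, {"dp": [-0.0129, 0, 0.022], "turn": [0, 0, 0]}, {"dp": [-0.015, 0, 0.028], "turn": [0, 0, 0]}, {"dp": [-0.0168, 0, 0.0341], "turn": [0, 0, 0]}, {"dp": [-0.0182, 0, 0.0403], "turn": [0, 0, 0]}, {"dp": [-0.0192, 0, 0.0466], "turn": [0, 0, 0]}, {"dp": [-0.0198, 0, 0.0529], "turn": [0, 0, 0]}, {"dp": [-0.0201, 0, 0.0604], "turn": [0, 0, 0]}])

```text
time: 5.95
tool_pos: [0.5929, 0.243, 0.1455]
tool_rot: [-0.072, 1.569, 0.095]
contact_force: [-1.2, -0.9, 4.2]
opening: 0.0133
```

```bash
python3 chk.py c2 .592,.2416 .064
```

```text
5.95 [0.59288019 0.24295802 0.14546589] 0.01327197680995163 [-1.17 -0.86  4.18] [-0.12 -0.08 -0.03]
scene rim 449 [0.5944 0.2391] 0.0517
side rim 848 [0.5906 0.2436] 0.0519
```

View pics/c2.png

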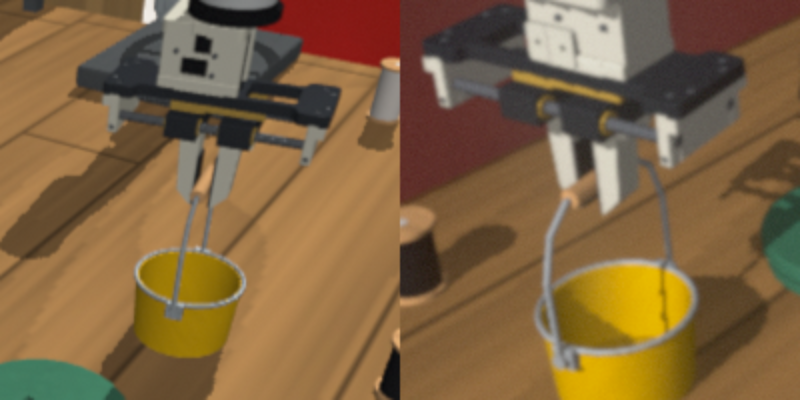

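The handle is upright and the pail has not moved. Lift.

Call:
move_arm(deltas=[{"dp": [0, 0, 0], "turn": [0, 0, 0]}, {"dp": [-0.005, 0, 0], "turn": [0, 0, 0]}, {"dp": [-0.012, 0, 0], "turn": [0, 0, 0]}, {"dp": [-0.025, 0, 0], "turn": [0, 0, 0]}, {"dp": [-0.04, 0, 0], "turn": [0, 0, 0]}, {"dp": [-0.055, 0, 0], "turn": [0, 0, 0]}, {"dp": [-0.067, 0, 0], "turn": [0, 0, 0]}, {"dp": [-0.075, 0, 0], "turn": [0, 0, 0]}, {"dp": [-0.08, 0, 0], "turn": [0, 0, 0]}, {"dp": [-0.08, 0, 0], "turn": [0, 0, 0]}], squeeze=35)

```text
time: 7.05
tool_pos: [0.5919, 0.2429, 0.2254]
tool_rot: [0.011, 1.57, 0.178]
contact_force: [0.1, 0.8, -4.2]
opening: 0.0127
```

```bash
python3 chk.py c3 .592,.2416 .142
python3 - <<'E'
from cell import robot
from h import *
for n in('scene','side'):
    I=robot.camera_info(n);p=np.load(f'pics/{n}0.npz')['p']
    h=cv2.cvtColor(p,cv2.COLOR_RGB2HSV).astype(int)
    b=dict(scene=(290,215,400,295),side=(235,222,355,302))[n]
    m=np.zeros((480,640),np.uint8);s=np.s_[b[1]:b[3],b[0]:b[2]];m[s]=((h[s][...,0]>55)&(h[s][...,0]<100)&(h[s][...,1]>60))
    c=max(cv2.findContours(m,0,1)[0],key=cv2.contourArea)[:,0].astype(float)
    # silhouette upper part is the top-face edge: keep contour in upper half of rows
    y0,y1=c[:,1].min(),c[:,1].max(); u=c[c[:,1]<y0+.45*(y1-y0)]
    W=np.array([ray(q,.03,I) for q in u]); print(n,m.sum(),len(u),circ(W))
    # fixed radius fit
    from scipy.optimize import least_squares
    r=least_squares(lambda x:np.hypot(W[:,0]-x[0],W[:,1]-x[1])-.08,[.555,.018],loss='soft_l1',f_scale=.002);print(r.x,np.abs(r.fun).mean())
E
```

```text
7.05 [0.59192433 0.242916   0.22542125] 0.012721294187167418 [ 0.15  0.82 -4.21] [ 0.06 -0.12  0.04]
scene rim 583 [0.5937 0.2395] 0.0514
side rim 996 [0.5895 0.2438] 0.0516
scene 5062 111 (array([0.55812266, 0.01534458]), np.float64(0.07827264317866255))
[0.55932971 0.01359572] 0.0008935849463599807
side 4923 116 (array([0.55254181, 0.02117283]), np.float64(0.07750343733175541))
[0.55069517 0.02356253] 0.001109641131254413
```

View pics/c3.png

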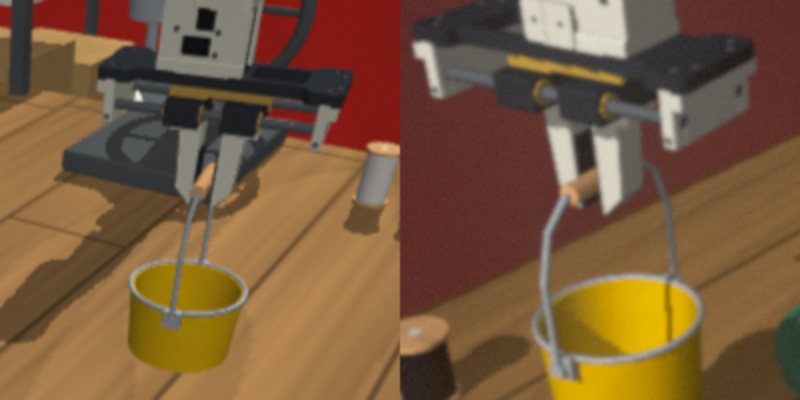

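The pail hangs level, about 78 mm up (scene rim at the right height, 4.2 N carried). I carry it toward the stand centre at (0.555, 0.0185).

Call:
move_arm(deltas=[{"dp": [0, -0.004, -0.0014], "turn": [0, 0, 0]}, {"dp": [0, -0.012, -0.004], "turn": [0, 0, 0]}, {"dp": [0, -0.025, -0.0085], "turn": [0, 0, 0]}, {"dp": [0, -0.04, -0.0136], "turn": [0, 0, 0]}, {"dp": [0, -0.055, -0.0188], "turn": [0, 0, 0]}, {"dp": [0, -0.07, -0.0239], "turn": [0, 0, 0]}, {"dp": [0, -0.083, -0.0283], "turn": [0, 0, 0]}, {"dp": [0, -0.093, -0.0317], "turn": [0, 0, 0]}, {"dp": [0, -0.1, -0.0341], "turn": [0, 0, 0]}, {"dp": [0, -0.104, -0.0355], "turn": [0, 0, 0]}])

```text
time: 8.15
tool_pos: [0.574, 0.1337, 0.225]
tool_rot: [-0.251, 1.571, -0.085]
contact_force: [0.5, -0.1, -4.4]
opening: 0.013
```

Call:
move_arm(deltas=[{"dp": [0, -0.004, -0.0014], "turn": [0, 0, 0]}, {"dp": [0, -0.012, -0.004], "turn": [0, 0, 0]}, {"dp": [0, -0.025, -0.0085], "turn": [0, 0, 0]}, {"dp": [0, -0.04, -0.0136], "turn": [0, 0, 0]}, {"dp": [0, -0.055, -0.0188], "turn": [0, 0, 0]}, {"dp": [0, -0.07, -0.0239], "turn": [0, 0, 0]}, {"dp": [0, -0.085, -0.029], "turn": [0, 0, 0]}, {"dp": [0, -0.098, -0.0334], "turn": [0, 0, 0]}, {"dp": [0, -0.106, -0.0361], "turn": [0, 0, 0]}, {"dp": [0, -0.11, -0.0375], "turn": [0, 0, 0]}])

```text
time: 9.15
tool_pos: [0.5552, 0.0187, 0.225]
tool_rot: [-0.852, 1.571, -0.686]
contact_force: [0.2, 0.1, -4.7]
opening: 0.0128
```

Call:
move_arm(deltas=[{"dp": [0, 0, 0], "turn": [0, 0, 0]}, {"dp": [0, 0, 0], "turn": [0, 0, 0]}, {"dp": [0, 0, 0], "turn": [0, 0, 0]}])

```text
time: 9.45
tool_pos: [0.5554, 0.0203, 0.2249]
tool_rot: [1.139, 1.571, 1.307]
contact_force: [0.6, -0.7, -5.1]
opening: 0.0124
```

```bash
python3 chk.py c4 .555,.0185 .142;  python3 - <<'E'
from cell import robot
from h import *
o=robot.observe();p,R=cur(o);print(R.as_matrix().round(4))
print(delta(o,[.5553,.0198,.2254],tgt(.166)))
I=robot.camera_info('wrist');p,d=robot.read_camera('wrist');cv2.imwrite('pics/w4.png',p[:,:,::-1]);np.savez('pics/w4.npz',p=p,d=d,**I)
E
```

```text
9.45 [0.55540126 0.0203211  0.22487348] 0.01243050865237921 [ 0.62 -0.72 -5.06] [-0.04 -0.14  0.07]
scene rim 780 [0.5566 0.0168] 0.0515
side rim 695 [0.5531 0.0215] 0.0516
[[ 1.000e-04 -1.669e-01  9.860e-01]
 [-0.000e+00  9.860e-01  1.669e-01]
 [-1.000e+00 -0.000e+00  1.000e-04]]
(array([-0.0005, -0.0004, -0.0002]), array([0.1 , 0.01, 0.  ]))
```

View pics/c4.png

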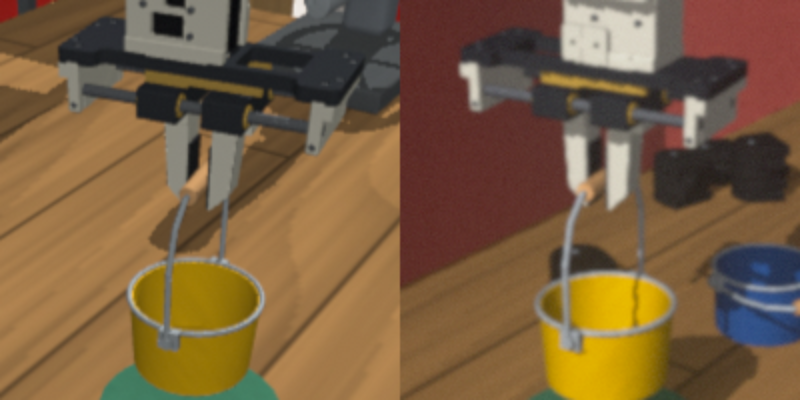

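View pics/w4.png

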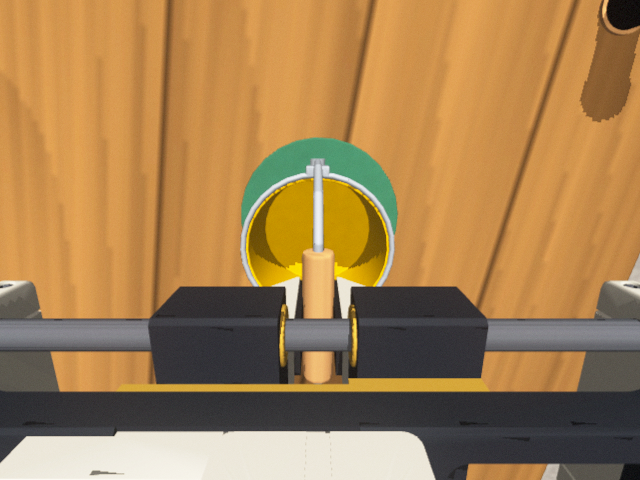

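The wrist view shows the green disc symmetric about the pail, columns 242–397 against the rim's 242–394. I check the stand centre with the wrist camera too.

Run:
```python
from h import *
from scipy.optimize import least_squares
I=np.load('pics/w4.npz');m=masks(I['p'])['green'];P=pts(I['d'],m,I);P=P[(P[:,2]>.02)];print(len(P),np.median(P[:,2]))
c=max(cv2.findContours(m.astype(np.uint8),0,1)[0],key=cv2.contourArea)[:,0].astype(float)
W=np.array([ray(q,.03,I) for q in c]);
W=W[abs(np.hypot(W[:,0]-.555,W[:,1]-.0185)-.08)<.008]
r=least_squares(lambda x:np.hypot(W[:,0]-x[0],W[:,1]-x[1])-.08,[.555,.018]);print(len(W),r.x,abs(r.fun).mean(),circ(W))
p=pts(I['d'],np.ones((480,640),bool),I);print([np.sum(abs(p[:,2]-z)<.003) for z in(.13,.136,.142,.148)])
c=np.array([.555,.0185]);Q=p[abs(p[:,2]-.1415)<.005]
for _ in range(8):
    q=Q[abs(np.hypot(*(Q[:,:2]-c).T)-.0515)<.006];c,rr=circ(q)
print('rim',len(q),c,rr,np.median(q[:,2]))
```

```text
4717 0.029350983633777705
272 [0.55670196 0.01412675] 0.0012804188763122736 (array([0.55644254, 0.01774987]), np.float64(0.07713106521092153))
[np.int64(388), np.int64(409), np.int64(2488), np.int64(322)]
rim 2936 [0.55444959 0.02016461] 0.050770830913321456 0.1436508569836341
```

Call:
move_arm(deltas=[{"dp": [0.005, -0.002, 0.001], "turn": [0, 0, 0]}, {"dp": [0.012, -0.002, 0.001], "turn": [0, 0, 0]}, {"dp": [0.02, -0.002, 0.001], "turn": [0, 0, 0]}, {"dp": [0.028, -0.002, 0.001], "turn": [0, 0, 0]}, {"dp": [0.034, -0.002, 0.001], "turn": [0, 0, 0]}, {"dp": [0.039, -0.002, 0.001], "turn": [0, 0, 0]}, {"dp": [0.042, -0.002, 0.001], "turn": [0, 0, 0]}, {"dp": [0.044, -0.002, 0.001], "turn": [0, 0, 0]}, {"dp": [0.045, -0.002, 0.001], "turn": [0, 0, 0]}, {"dp": [0.045, -0.002, 0.001], "turn": [0, 0, 0]}])

```text
time: 10.6
tool_pos: [0.5567, 0.0179, 0.18]
tool_rot: [-0.464, 1.57, -0.297]
contact_force: [-0.0, -0.4, -5.1]
opening: 0.013
```

```bash
python3 chk.py c5 .555,.0185 .097
```

```text
10.6 [0.55674543 0.01788962 0.17999897] 0.013038912383441337 [-0.01 -0.39 -5.12] [-0.01 -0.05  0.03]
scene rim 714 [0.5585 0.0144] 0.0515
side rim 681 [0.5549 0.0195] 0.0517
```

View pics/c5.png

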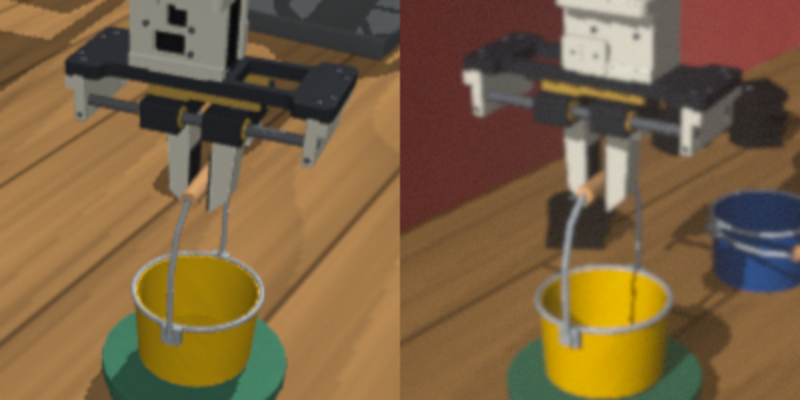

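Still hanging just above the stand and centred within 1–2 mm. I lower it in 1 mm steps.

Call:
move_arm(deltas=[{"dp": [0.001, 0, 0], "turn": [0, 0, 0]}, {"dp": [0.001, 0, 0], "turn": [0, 0, 0]}, {"dp": [0.002, 0, 0], "turn": [0, 0, 0]}, {"dp": [0.002, 0, 0], "turn": [0, 0, 0]}, {"dp": [0.003, 0, 0], "turn": [0, 0, 0]}, {"dp": [0.003, 0, 0], "turn": [0, 0, 0]}])

```text
time: 11.3
tool_pos: [0.5566, 0.0179, 0.1768]
tool_rot: [-3.012, 1.571, -2.845]
contact_force: [-0.9, 0.0, -4.8]
opening: 0.0127
```

Call:
move_arm(deltas=[{"dp": [0.0005, 0, 0], "turn": [0, 0, 0]}, {"dp": [0.001, 0, 0], "turn": [0, 0, 0]}, {"dp": [0.001, 0, 0], "turn": [0, 0, 0]}, {"dp": [0.001, 0, 0], "turn": [0, 0, 0]}])

```text
time: 11.7
tool_pos: [0.5566, 0.0179, 0.1759]
tool_rot: [-2.15, 1.571, -1.983]
contact_force: [0.2, 0.8, -4.5]
opening: 0.0129
```

Call:
move_arm(deltas=[{"dp": [0.0005, 0, 0], "turn": [0, 0, 0]}, {"dp": [0.001, 0, 0], "turn": [0, 0, 0]}, {"dp": [0.001, 0, 0], "turn": [0, 0, 0]}, {"dp": [0.001, 0, 0], "turn": [0, 0, 0]}])

```text
time: 12.1
tool_pos: [0.5571, 0.0179, 0.1755]
tool_rot: [-0.245, 1.569, -0.078]
contact_force: [0.5, 1.1, 1.6]
opening: 0.0128
```

Contact: the load went from -4.5 to +1.6 N. I release, then back off straight up.

Call:
move_arm(deltas=[{"dp": [0, 0, 0], "turn": [0, 0, 0]}, {"dp": [0, 0, 0], "turn": [0, 0, 0]}, {"dp": [0, 0, 0], "turn": [0, 0, 0]}, {"dp": [0, 0, 0], "turn": [0, 0, 0]}, {"dp": [0, 0, 0], "turn": [0, 0, 0]}], hand=0.05)

```text
time: 12.6
tool_pos: [0.5567, 0.0179, 0.1749]
tool_rot: [-1.737, 1.571, -1.57]
contact_force: [-0.1, 0.3, 0.1]
opening: 0.0475
```

```bash
python3 chk.py c6 .555,.0185 .094
```

```text
12.6 [0.55667681 0.01785024 0.17487293] 0.04754429950532077 [-0.15  0.31  0.14] [-0.   -0.12 -0.02]
scene rim 656 [0.5584 0.0146] 0.0516
side rim 576 [0.5547 0.0193] 0.0518
```

View pics/c6.png

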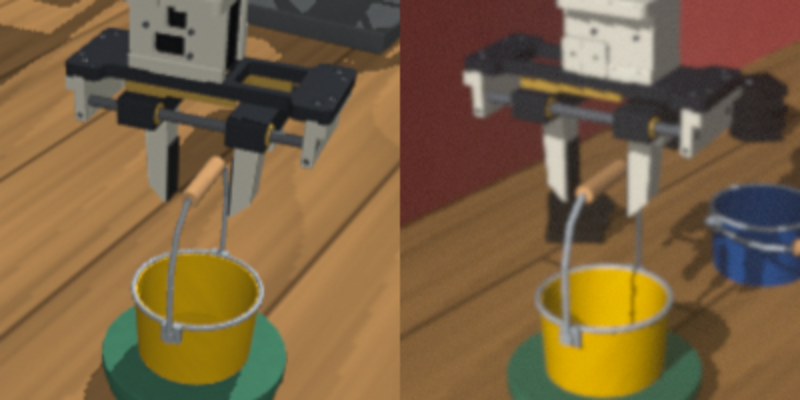

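Call:
move_arm(deltas=[{"dp": [-0.02, 0, 0], "turn": [0, 0, 0]}, {"dp": [-0.04, 0, 0], "turn": [0, 0, 0]}, {"dp": [-0.06, 0, 0], "turn": [0, 0, 0]}, {"dp": [-0.08, 0, 0], "turn": [0, 0, 0]}, {"dp": [-0.1, 0, 0], "turn": [0, 0, 0]}, {"dp": [-0.12, 0, 0], "turn": [0, 0, 0]}, {"dp": [-0.12, 0, 0], "turn": [0, 0, 0]}, {"dp": [-0.12, 0, 0], "turn": [0, 0, 0]}, {"dp": [-0.12, 0, 0], "turn": [0, 0, 0]}])

```text
time: 13.6
tool_pos: [0.5561, 0.018, 0.2935]
tool_rot: [2.923, 1.568, 3.09]
contact_force: [0.9, 0.3, -0.5]
opening: 0.05
```

```bash
python3 chk.py c7 .555,.0185 .094;python3 chk.py c8 .5755,-.267 .064
python3 - <<'E'
import numpy as np,cv2
p=np.load('pics/scene_c8.npz')['p'];cv2.imwrite('pics/final.png',p[:,:,::-1])
E
```

```text
13.6 [0.55610094 0.01795035 0.29346879] 0.050039882562267095 [ 0.89  0.33 -0.52] [ 0.06 -0.08  0.02]
scene rim 652 [0.5584 0.0145] 0.0516
side rim 593 [0.5546 0.0194] 0.0518
13.7 [0.55622568 0.01792607 0.29363768] 0.049939848799877506 [-0.47 -0.77  0.2 ] [-0.03 -0.12  0.01]
scene rim 1331 [ 0.5775 -0.2686] 0.0515
side rim 386 [ 0.5737 -0.2644] 0.0518
```

View pics/final.png

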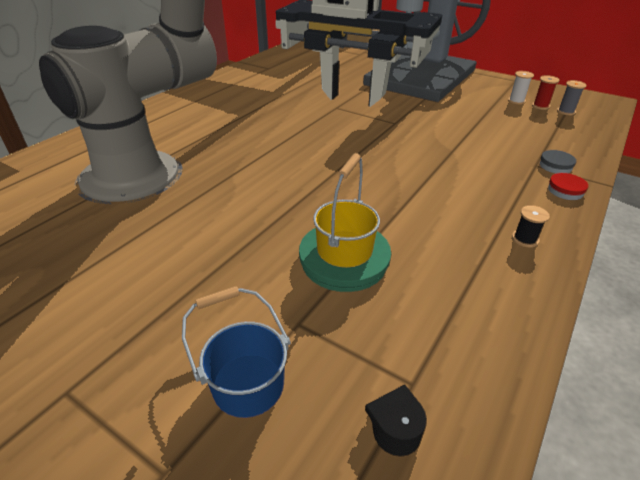

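The yellow pail stands upright in the middle of the stand around (346,235), with its handle up and the gripper clear above. The blue pail is still at (246,365). I hand it in.

```bash
python3 -c "
from cell import robot
print(robot.hand_in())"
```

```text
the job is handed in; nothing more can be done
None
```

The yellow pail is standing upright on the green stand with its handle up, and the job was handed in at about 13.8 s. I gripped the roller, swung the handle upright with the pail not moving on the bench (within about 1 mm), lifted the pail about 80 mm and carried it over. I lowered it until the wrist force showed contact, let go and backed off straight up.

- **Placing:** averaged over the two fixed cameras, the rim centre is at (0.5565, 0.017) and the stand centre at about (0.555, 0.0185), so the pail is about 2 mm off centre. The rim height was as expected for a pail sitting on the stand.
- **Disagreement:** the two fixed cameras differ by 4 to 6 mm on the pail and up to about 13 mm on the stand, so I used their mean. For the pail on the bench, the wrist camera agreed with that mean to within 1 mm. For the stand, it gave a y 1 to 4 mm lower, depending on the fit.
- **Forces:** the readings stayed below about 8 N at every check, and were near zero after release.
- **Blue pail:** its position in the scene image is unchanged, and nothing touched it.

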